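Put the tap cartridge away in the sliding-cover parts box

ROBOT

A 7-joint arm with a two-finger parallel gripper is mounted at the origin on the work surface. World frame = base frame: x ahead of the robot, y to its left, z up, the work surface at z = 0. Lengths are in m, angles in rad, forces in N, time in s.
With the tool pointing down it reaches from about 0.4 to 0.875 m from the base axis. Payload 19.3 kg.
Tool frame: the origin (TCP) lies where the fingers leave the gripper's body, on its centre line; the fingertips stand bot.tip_reach ahead of it and the grasp point (between the pads) lies 54 mm ahead of it (bot.tip_reach is the distance from the TCP to the fingertips, in m); z points along the fingers, y is the line along which they close (so a half turn about z gives the same grasp; the last joint's range is limited). The gripper opens to 85 mm and grips with 20 to 120 N. Pads are 22 mm wide; open, the fingers measure 114 mm over their backs; the gripper's body (76 mm by 85 mm) begins 54 mm behind the grasp point. The pads swing forward as they close: fully open they stand 13 mm farther back than shut.
Start: joints at [-1.205, 0.521, -0.036, 1.599, 0.021, 1.021, -0.113], TCP at [0.264, 0.567, 0.304] pointing down, gripper open.
Joint ranges: [-2.91, 2.91], [-0.3, 2.13], [-1.5, 1.42], [0.17, 2.43], [-1.26, 4.41], [0.16, 1.93], [-2.52, 2.52]. Speed limits (rad/s): [1.89, 1.89, 2.39, 2.39, 3.01, 3.01, 3.01].

INTERFACE

Orientations are given as [roll, pitch, yaw] about the fixed x, y, z axes, in that order (R = Rz(yaw) Ry(pitch) Rx(roll)).
In Python, from workcell import bot gives the robot as it stands. The module is installed in compiled form; this text tells all that it offers.
- The arm moves only by the shell command python3 -m jog 'ROWS' [FORCE]. ROWS is JSON, a list that holds one entry, the list of rows, each a list of 7 numbers: the shift along the tool's x, y, z in mm, then the turn, a rotation vector about the tool's x, y, z in rad, then the opening, from 0 (shut) to 1 (fully open). In form: [[[tx, ty, tz, wx, wy, wz, fingers], ...]]. A call has 1 to 5 rows; each row shifts and turns the commanded pose from where the row before left it, along the tool's axes as they then stand; what a row does not reach is not made up. A row lasts 1/10 s, in which the tool goes at most 50 mm and 8.59 degrees, less where a joint would pass 70% of its speed; a pose out of reach is approached as far as the arm can. A call is refused whole if a number of a shift passes 50 or a number of a turn 0.15, either way. A call with a gripper value outside its range is refused whole. The fingers move at their own pace and stop on an object; FORCE is the grip in N (left out, the last holds). Time passes only in rows, so rows that do not move let the fingers close. It gives the time, the measured TCP pose, the force, the opening and the grip force at its end, in the units of the state.
- bot.observe(): the state, without advancing time (a new reading comes with each control period).
- bot.grab_frame(name): name is "side" or "top"; returns a dict with "img" (400x640x3 uint8, red, green, blue), "intrinsics" (3x3 intrinsics, pixels), "R" (3x3) and "t" (3): a world point X has camera coordinates R X + t. Camera axes: x right, y down, z forward; pixel columns grow to the right and rows downward; lengths in m; the calibration is good to about 2 mm. A picture is of the moment at which its call begins. There is no depth.
- bot.job_done(): hands the job in; it is judged then, once.
Trained networks look in a picture, given as the dict that the camera call returned (one of the last four; its "shot" number tells which), for a name from the list of things; names that differ only in an ending like _2 or _b are one class to them, and where a whole thing is asked for, a point or a joint stands for the part that bears it (a point fixed in the world has none). Each returns a list of dicts, best first, with "conf" (0 to 1); they miss things now and then, are a little off and sometimes report something else, mostly with a low value. They report only what shows in the picture. A call takes as long as a camera call. They do not tell look-alikes from the thing itself.
- bot.trace(query, picture): "region" (400x640 bool, what is visible of it).
- bot.spot_point(query, picture): "xyz" ([x, y, z] in m, in world coordinates, good to about 4 mm: a listed point, or the origin of a listed thing).
The state is a dict: "clock": time; "qpos": joint angles; "qd": joint speeds; "joint_efforts": joint torques, N m; "position": TCP position; "tool_rot": TCP orientation; "force": force on the tool from outside, world axes, zero at the start; "moment": the same for the moment, N m; "grip_width": finger opening in m; "finger_force": force on a finger pad.
Only numpy, scipy, OpenCV 4.12 (cv2) and the standard library are available. Lean on these libraries where they do the work, as an engineer would, in place of code of your own. Each camera call takes 0.05 s, during which the arm holds its last target. There are 200 camera calls.

TASK

Put the spare tap cartridge away in the parts box: slide the box's cover back, stand the cartridge upright on the floor of the box, stem up, then slide the cover fully shut again and let go. The other plumbing bits on the shelf and the small box with the clip latch are not part of the job.

Things in the scene. Friction and masses are not known exactly. Their poses are not given: they have to be found in the camera images.
- cartridge: Grey plastic mixer-tap cartridge standing loose on the shelf, right of the box: round body 35 mm diameter to 34 mm up, shoulder 28 mm diameter to 40 mm, square stem 12 mm wide to 56 mm (total height); about 70 g. Origin at the centre of its underside, z up the stem; grasp across the body from any side. A white elbow and a chrome shower head stand near, over 110 mm away centre to centre.
- parts_box: Grey parts box fixed to the shelf: 110 mm (its x) by 200 mm (y), 76 mm tall; origin at the centre of its underside, z up. Floor and walls 4 mm thick; inside 102 x 192 mm, 64 mm from floor to cover. Lips over the cover's edges leave 90 mm clear in x. The cover slides out over the +y end (robot's left); fully back, it leaves y = -96 to +23 mm open: place things at about x = 0, y = -37 mm.
- cover (a joint): Slide of the box's white cover in m, along the box's +y: 0 fully shut (a stop), 0.12 fully back (a stop). Starts shut or up to 15 mm ajar, moves with about 2 N of friction plus slight damping, stays where it is left. The plate is 4 mm thick, its top 72 mm above the shelf.
- cover_grip (a point): Centre of the top face of the cover's grip, an upright white bar amid the cover that moves with it: 12 mm thick along the box's y (the sliding direction), 44 mm long along the box's x, 24 mm tall, top 96 mm above the shelf. Axes as the box's. At cover = 0 it lies over the box's origin.
There are look-alikes about, which are no part of the job. There is more than one size of the cartridge; the job needs the smallest. Of the things that look like the parts_box, take the one that is farthest to the robot's right at the start.

How it is judged:
On the way, in this order (a step that is already met when the one before it is completed fails the run):
1. the cover is slid back by at least 60 mm (value of joint cover above 0.06 m), for 0.2 s.
2. the cartridge is upright on the floor of the box (x of cartridge in the frame of parts_box between -0.048 and 0.048 m and y of cartridge in the frame of parts_box between -0.095 and 0.095 m and z of cartridge in the frame of parts_box below 0.012 m and angle between cartridge's own z axis and vertical below 0.2 rad), for 0.2 s.
At the end, for the whole second after the job is handed in: The cartridge stands upright (within 0.2 rad, stem up) and at rest on the floor of the parts box (its underside within 8 mm of the floor), anywhere inside, and the cover is shut to within 10 mm (all of step 2 and value of joint cover below 0.01 m and z of cartridge in the frame of parts_box above -0.002 m and linear speed of cartridge below 0.03 m/s); the robot touches nothing.
It also fails if it takes over 61 s, if anything falls off the work surface, if the arm or the gripper's body presses on something with over 40 N, if the wrist force passes 120 N, or if a joint passes its speed limit or range.

## Working session

There is one attempt and no reset: what is moved stays moved. The work goes in short steps, Python scripts to look and compute and a shell command to move; the robot and the scene stay as the last step left them, time stands still between calls to the robot, and variables do not carry over. Pictures are saved under pics/ and viewed, at most 10 in all, crops included, and the job is handed in when it is done.

```bash
mkdir -p pics; cat > h.py <<'E'
from workcell import bot
import numpy as np, cv2
def proj(f,X):
    c=f["R"]@np.array(X)+f["t"]; p=f["intrinsics"]@c; return (p[:2]/p[2]).round().astype(int)
def ray(f,px,z):
    "world point at height z seen at pixel"
    d=f["R"].T@np.linalg.solve(f["intrinsics"],[px[0],px[1],1]); o=-f["R"].T@f["t"]
    return o+d*(z-o[2])/d[2]
E
python3 - <<'E'
from h import *
s=bot.observe(); print(s["clock"],s["position"],s["tool_rot"],bot.tip_reach,s["grip_width"])
for n in("top","side"):
    f=bot.grab_frame(n); cv2.imwrite(f"pics/{n}0.png",f["img"][:,:,::-1])
    print(n,(-f["R"].T@f["t"]).round(3))
    for q in("cartridge","parts_box","cover_grip"):
        for d in bot.spot_point(q,f): print(q,round(d["conf"],2),d["xyz"],proj(f,d["xyz"]))
E
```

```text
0.0 [0.26373257 0.5663323  0.30328602] [-3.14040590e+00  7.68171304e-05  2.70584316e+00] 0.0726 0.08530452064916846
top [0.397 0.01  0.89 ]
cartridge 0.74 [0.4102, -0.2672, -0.0007] [440 239]
cartridge 0.72 [0.487, -0.3148, 0.0021] [461 206]
cartridge 0.57 [0.5593, -0.3211, 0.0003] [463 175]
cartridge 0.41 [0.559, 0.1694, 0.0947] [245 164]
parts_box 0.9 [0.5554, 0.163, -0.0007] [256 174]
cover_grip 0.8 [0.3215, 0.3562, 0.0984] [149 276]
cover_grip 0.77 [0.5619, 0.1687, 0.096] [246 162]
side [-0.05  -0.576  0.838]
cartridge 0.84 [0.4098, -0.2656, -0.0016] [385 317]
cartridge 0.79 [0.5634, -0.3217, 0.0011] [453 293]
cartridge 0.58 [0.4903, -0.3166, -0.0029] [429 311]
parts_box 0.9 [0.327, 0.352, 0.0014] [196 184]
cover_grip 0.67 [0.3239, 0.3522, 0.0939] [189 157]
cover_grip 0.58 [0.5551, 0.1703, 0.0944] [304 154]
```

```bash
ls .
```

```text
h.py
pics
```

View pics/top0.png

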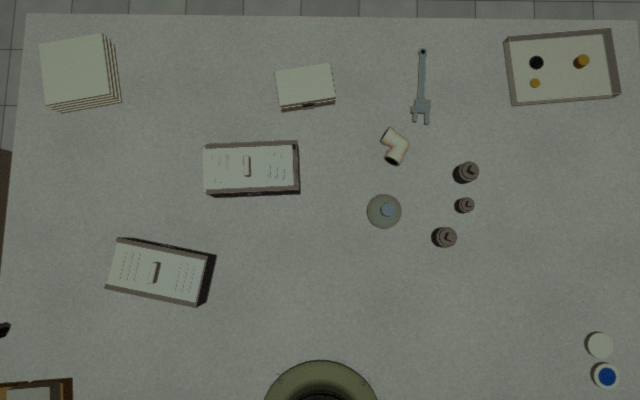

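View pics/side0.png

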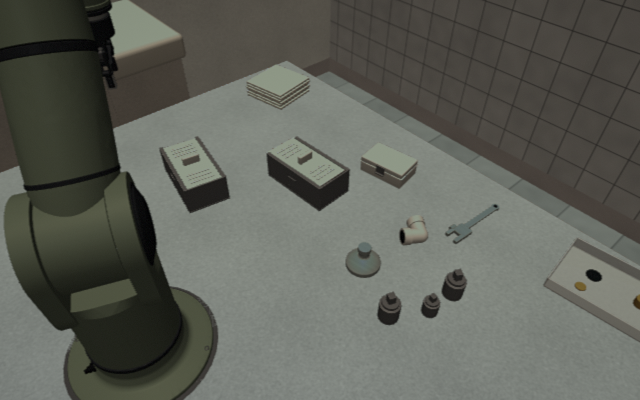

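Top view: candidates for the cartridge are at (446,237), (465,205) and (467,172). The middle one looks smallest. The boxes are at (250,168) and (160,271), and (250,168) is farther right. The small clip-latch box at (305,87) is not part of the job. I'll check both choices in one close crop and measure sizes and yaw.

```bash
python3 - <<'E'
from h import *
f=bot.grab_frame("top"); im=f["img"][:,:,::-1].copy()
a=cv2.resize(im[130:205,195:310],None,fx=5,fy=5,interpolation=cv2.INTER_CUBIC)
b=cv2.resize(im[155:255,425:490],None,fx=3.75,fy=3.75,interpolation=cv2.INTER_CUBIC)
o=np.hstack([cv2.convertScaleAbs(a,alpha=1.3),cv2.convertScaleAbs(b[:375,:225],alpha=1.6)]);cv2.imwrite("pics/crop1.png",o[:, :800]);print(o.shape)
for n in("top","side"):
    if n=="side": f=bot.grab_frame(n)
    for q in("cartridge","cover_grip","parts_box"):
        for d in bot.trace(q,f):
            m=d["region"].astype(np.uint8); c=max(cv2.findContours(m,0,2)[0],key=cv2.contourArea)
            r=cv2.minAreaRect(c); print(n,q,round(d["conf"],2),m.sum(),np.round(r[0]),np.round(r[1],1),round(r[2],1))
    for q in("cartridge","cover_grip","parts_box"):
        for d in bot.spot_point(q,f): print(q,round(d["conf"],2),d["xyz"])
E
```

```text
(375, 800, 3)
top cartridge 0.81 393 [444. 236.] [19. 23.] 90.0
top cartridge 0.75 276 [464. 204.] [15. 21.] 90.0
top cartridge 0.55 425 [466. 172.] [19.2 26.4] 63.4
top cover_grip 0.6 3807 [248. 166.] [44.3 93.4] 86.5
top parts_box 0.87 5506 [160. 271.] [102.5  56.4] 11.8
top parts_box 0.71 3667 [247. 168.] [42.6 90.9] 87.3
top parts_box 0.59 5368 [251. 169.] [56.5 98.9] 88.5
cartridge 0.61 [0.5615, -0.3215, 0.0019]
cartridge 0.58 [0.4862, -0.3176, -0.0017]
cartridge 0.57 [0.4114, -0.2697, -0.0043]
cover_grip 0.83 [0.5614, 0.1679, 0.0918]
cover_grip 0.76 [0.3207, 0.3555, 0.0974]
parts_box 0.95 [0.5546, 0.1616, -0.0004]
parts_box 0.88 [0.3271, 0.351, -0.0024]
side cartridge 0.89 557 [453. 285.] [21.7 31. ] 20.6
side cartridge 0.82 333 [430. 306.] [23. 17.] 90.0
side cartridge 0.77 572 [388. 308.] [21.6 32.4] 11.3
side cover_grip 0.89 1600 [191. 163.] [53.5 35. ] 58.0
side cover_grip 0.78 1670 [306. 162.] [75.1 28.3] 31.0
side parts_box 0.94 3333 [195. 172.] [76.8 50.3] 62.1
side parts_box 0.87 3863 [307. 172.] [88.5 52.1] 33.7
cartridge 0.95 [0.4124, -0.265, -0.0024]
cartridge 0.94 [0.4897, -0.3165, -0.0007]
cartridge 0.85 [0.5621, -0.3198, 0.0035]
cover_grip 0.96 [0.3233, 0.3534, 0.0918]
cover_grip 0.83 [0.5539, 0.1717, 0.0958]
parts_box 0.97 [0.3272, 0.3528, -0.001]
parts_box 0.78 [0.5577, 0.1586, -0.0032]
```

View pics/crop1.png

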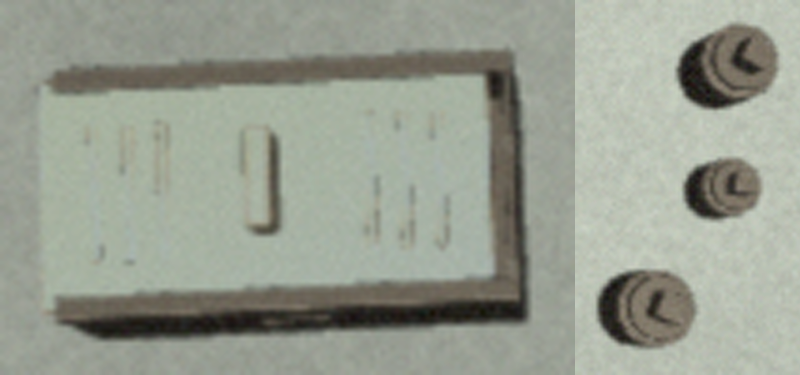

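The crop shows the middle cartridge, full image (465,205), is clearly the smallest. The box's grip is at about (246,165), and the cover is ajar by a few mm, overhanging on the left.

```bash
cat >> h.py <<'E'
from scipy.spatial.transform import Rotation as Ro
def goal(p,yaw=None):
    s=bot.observe(); R=Ro.from_euler("xyz",s["tool_rot"])
    print("t",s["clock"],"at",s["position"].round(4),"rpy",np.round(s["tool_rot"],3),"F",np.round(s["force"],1),"w",round(s["grip_width"],4),"ff",s["finger_force"])
    print("shift mm (tool)",(R.inv().apply(np.array(p)-s["position"])*1e3).round(1),end=" ")
    if yaw is not None: print("turn",(R.inv()*Ro.from_euler("xyz",[np.pi,0,yaw])).as_rotvec().round(3))
E
python3 - <<'E'
from h import *
f=bot.grab_frame("top")
P=lambda u,v:(195+(u+.5)/5-.5,130+(v+.5)/5-.5)
for u,v,z in[(50,72,.076),(510,52,.076),(55,315,.076),(520,295,.076),(515,52,.076),(520,310,.076),(257,177,.096),(42,85,.072),(48,312,.072)]: print(u,v,ray(f,P(u,v),z).round(4))
Q=lambda u,v:(425+(u-575)/3.75,155+v/3.75)
for u,v in [(737,186)]: print(ray(f,Q(u,v),.056))
print("cart px width mm at .034:",np.linalg.norm(ray(f,Q(760,186),.034)-ray(f,Q(702,186),.034)))
goal([.558,.169,.25],3.185)
E
```

```text
50 72 [0.6052 0.2633 0.076 ]
510 52 [0.6173 0.0635 0.076 ]
55 315 [0.4988 0.256  0.076 ]
520 295 [0.511  0.0566 0.076 ]
515 52 [0.6173 0.0613 0.076 ]
520 310 [0.5046 0.0565 0.076 ]
257 177 [0.5564 0.1674 0.096 ]
42 85 [0.6003 0.2678 0.072 ]
48 312 [0.5006 0.2603 0.072 ]
[ 0.48535803 -0.31130809  0.056     ]
cart px width mm at .034: 0.03427411113032719
t 1.15 at [0.2639 0.5666 0.3039] rpy [3.142 0.    2.706] F [ 0.8 -0.7  0.4] w 0.0856 ff 0.0
shift mm (tool) [-434.5 -236.2   53.9] turn [ 0.     0.    -0.479]
```

```bash
python3 -m jog '[[[-30,-16,0,0,0,0,0.6],[-30,-16,0,0,0,0,0.6],[-30,-16,0,0,0,0,0.6],[-30,-16,0,0,0,0,0.6],[-30,-16,0,0,0,0,0.6]]]' 40
python3 -m jog '[[[-30,-16,0,0,0,0,0.6],[-30,-16,0,0,0,0,0.6],[-30,-16,0,0,0,0,0.6],[-30,-16,0,0,0,0,0.6],[-30,-16,0,0,0,0,0.6]]]'
python3 -m jog '[[[-30,-16,0,0,0,0,0.6],[-30,-16,0,0,0,0,0.6],[-30,-16,0,0,0,0,0.6],[-30,-16,0,0,0,0,0.6],[0,0,0,0,0,0,0.6]]]'
python3 -m jog '[[[0,0,10,0,0,-0.1,0.6],[0,0,10,0,0,-0.1,0.6],[0,0,10,0,0,-0.1,0.6],[0,0,10,0,0,-0.1,0.6],[0,0,10,0,0,-0.089,0.6]]]'
python3 -c "
from h import *; goal([.5575,.1685,.19],3.195)"
```

```text
clock: 1.65
position: [0.3668, 0.4296, 0.304]
tool_rot: [3.141, 0.0, 2.706]
force: [0.9, 0.2, -0.6]
grip_width: 0.0513
finger_force: 0.0
clock: 2.15
position: [0.469, 0.2937, 0.3041]
tool_rot: [3.141, 0.0, 2.706]
force: [-0.4, -0.2, -0.9]
grip_width: 0.0512
finger_force: 0.0
clock: 2.65
position: [0.5523, 0.1819, 0.3039]
tool_rot: [-3.141, 0.002, 2.7]
force: [-0.4, 0.3, 0.2]
grip_width: 0.0512
finger_force: 0.0
clock: 3.15
position: [0.5498, 0.1867, 0.2536]
tool_rot: [3.141, 0.0, -3.084]
force: [0.0, -0.2, 0.4]
grip_width: 0.051
finger_force: 0.0
t 3.15 at [0.5498 0.1867 0.2536] rpy [ 3.141  0.    -3.084] F [ 0.  -0.2  0.4] w 0.051 ff 0.0
shift mm (tool) [ -6.7 -18.6  63.6] turn [0.    0.    0.004]
```

```bash
python3 -m jog '[[[-7,-18,15,0,0,0,0.6],[0,0,25,0,0,0,0.6],[0,0,24,0,0,0,0.6],[0,0,0,0,0,0,0.6],[0,0,0,0,0,0,0.6]]]'
python3 - <<'E'
from h import *
goal([.5575,.1685,.155],3.195)
o=[]
for n in("top","side"):
    f=bot.grab_frame(n); 
    for d in bot.spot_point("cover_grip",f): print(n,d)
    u,v=proj(f,[.5575,.1685,.1]); o.append(cv2.resize(f["img"][v-50:v+50,u-50:u+50,::-1],(400,400)))
cv2.imwrite("pics/pre.png",cv2.convertScaleAbs(np.hstack(o),alpha=1.4))
E
```

```text
clock: 3.65
position: [0.5579, 0.169, 0.1904]
tool_rot: [3.142, -0.0, -3.088]
force: [-0.0, 0.7, 0.6]
grip_width: 0.051
finger_force: 0.0
t 3.65 at [0.5579 0.169  0.1904] rpy [ 3.142 -0.    -3.088] F [-0.   0.7  0.6] w 0.051 ff 0.0
shift mm (tool) [ 0.4 -0.5 35.4] turn [ 0. -0.  0.]
top {'xyz': [0.5595, 0.1697, 0.0938], 'conf': 0.59}
side {'xyz': [0.5538, 0.1694, 0.0925], 'conf': 0.75}
side {'xyz': [0.3267, 0.3539, 0.0939], 'conf': 0.66}
```

View pics/pre.png

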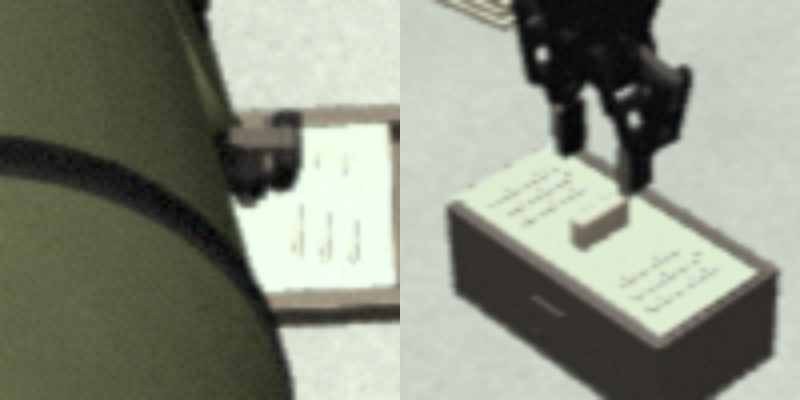

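The fingers straddle the grip in the side view; the bar is at about (600,215) in the crop, between the tips at (570,150) and (632,190). Next I descend and close.

```bash
python3 -m jog '[[[0,0,15,0,0,0,0.6],[0,0,12,0,0,0,0.6],[0,0,8,0,0,0,0.6],[0,0,0,0,0,0,0.6],[0,0,0,0,0,0,0.6]]]'
python3 -m jog '[[[0,0,0,0,0,0,0],[0,0,0,0,0,0,0],[0,0,0,0,0,0,0],[0,0,0,0,0,0,0],[0,0,0,0,0,0,0]]]' 40
```

```text
clock: 4.35
position: [0.558, 0.1686, 0.1551]
tool_rot: [-3.142, -0.0, -3.088]
force: [-0.3, -0.7, 0.3]
grip_width: 0.0512
finger_force: 0.0
clock: 4.85
position: [0.5581, 0.1686, 0.1554]
tool_rot: [3.142, 0.001, -3.088]
force: [-1.2, 0.1, 4.9]
grip_width: 0.0108
finger_force: 40.8
```

```bash
python3 -m jog '[[[0,5,0,0,0,0,0],[0,15,0,0,0,0,0],[0,18,0,0,0,0,0],[0,18,0,0,0,0,0],[0,18,0,0,0,0,0]]]'
python3 -m jog '[[[0,18,0,0,0,0,0],[0,12,0,0,0,0,0],[0,4,0,0,0,0,0],[0,0,0,0,0,0,0],[0,0,0,0,0,0,0]]]'
```

```text
clock: 5.35
position: [0.5535, 0.2428, 0.1553]
tool_rot: [-3.141, -0.001, -3.088]
force: [-6.0, -3.6, 10.2]
grip_width: 0.011
finger_force: 41.5
clock: 5.85
position: [0.5513, 0.2773, 0.1554]
tool_rot: [3.141, -0.001, -3.087]
force: [-8.0, 3.0, 10.0]
grip_width: 0.0107
finger_force: 41.4
```

```bash
python3 -m jog '[[[0,0,0,0,0,0,0.5],[0,0,0,0,0,0,0.5],[0,0,0,0,0,0,0.5],[0,0,-15,0,0,0,0.5],[0,0,-25,0,0,0,0.5]]]'
python3 -m jog '[[[0,0,-25,0,0,0,0.7],[0,-20,-25,0,0,0,0.7],[0,-40,-15,0,0,0,0.7],[0,-45,0,0,0,0,0.7],[0,-45,0,0,0,0,0.7]]]'
python3 -m jog '[[[0,-45,0,0,0,0,0.7],[0,-45,0,0,0,0,0.7],[0,-45,0,0,0,0,0.7],[0,-45,0,0,0,0,0.7],[0,-45,0,0,0,0,0.7]]]'
python3 - <<'E'
from h import *
goal([.488,-.315,.17],3.205)
for n in("top","side"):
    f=bot.grab_frame(n); cv2.imwrite(f"pics/{n}1.png",f["img"][:,:,::-1])
    for q in("cartridge","cover_grip","parts_box"):
        for d in bot.spot_point(q,f): print(n,q,round(d["conf"],2),d["xyz"])
E
```

```text
clock: 6.35
position: [0.5518, 0.2761, 0.195]
tool_rot: [-3.14, -0.002, -3.089]
force: [0.7, -0.1, 0.5]
grip_width: 0.043
finger_force: 0.0
clock: 6.85
position: [0.5603, 0.1252, 0.2617]
tool_rot: [3.141, 0.002, -3.088]
force: [1.8, -0.2, -1.3]
grip_width: 0.0598
finger_force: 0.0
clock: 7.35
position: [0.5721, -0.1, 0.2612]
tool_rot: [-3.141, 0.001, -3.089]
force: [1.0, 0.4, 0.5]
grip_width: 0.0595
finger_force: 0.0
t 7.35 at [ 0.5721 -0.1     0.2612] rpy [-3.141e+00  1.000e-03 -3.089e+00] F [1.  0.4 0.5] w 0.0595 ff 0.0
shift mm (tool) [  95.5 -210.2   91.1] turn [-0.     0.001 -0.01 ]
top cover_grip 0.79 [0.5522, 0.2777, 0.0944]
top cover_grip 0.58 [0.3209, 0.3585, 0.0974]
top parts_box 0.91 [0.3262, 0.3524, -0.0021]
top parts_box 0.55 [0.5542, 0.1617, -0.0015]
side cartridge 0.7 [0.5635, -0.3199, 0.0002]
side cartridge 0.68 [0.4108, -0.266, -0.0016]
side cartridge 0.64 [0.4885, -0.316, -0.0018]
side cover_grip 0.83 [0.3248, 0.3536, 0.0913]
side cover_grip 0.64 [0.5507, 0.2778, 0.0941]
side parts_box 0.9 [0.3292, 0.3497, -0.0017]
```

View pics/side1.png

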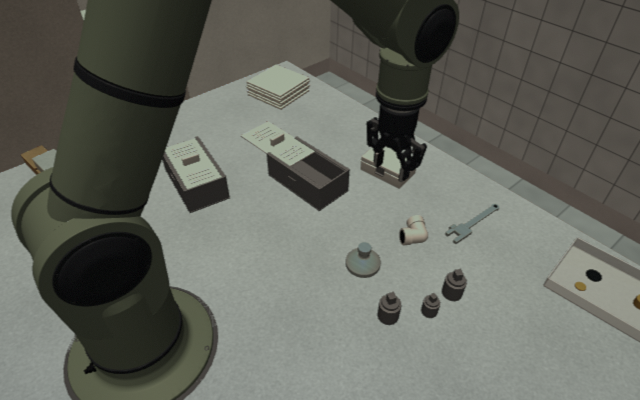

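The cover is fully back, with the box open around (315,178). The small cartridge still stands at (430,306). I move over it.

```bash
python3 -m jog '[[[16,-35,5,0,0,0,0.7],[16,-35,10,0,0,0,0.7],[16,-35,15,0,0,0,0.7],[16,-35,20,0,0,0,0.7],[16,-35,20,0,0,0,0.7]]]'
python3 -m jog '[[[15,-35,20,0,0,-0.01,0.7],[0,0,0,0,0,0,0.7],[0,0,0,0,0,0,0.7]]]'
python3 - <<'E'
from h import *
goal([.488,-.315,.081],3.205)
o=[]
for n in("top","side"):
    f=bot.grab_frame(n)
    for d in bot.spot_point("cartridge",f): print(n,d)
    u,v=proj(f,[.488,-.315,.04]); o.append(cv2.resize(f["img"][v-50:v+50,u-50:u+50,::-1],(400,400)))
cv2.imwrite("pics/pre2.png",cv2.convertScaleAbs(np.hstack(o),alpha=1.4))
E
```

```text
clock: 8.25
position: [0.5015, -0.2774, 0.1896]
tool_rot: [-3.141, 0.001, -3.087]
force: [0.3, -0.3, 1.2]
grip_width: 0.0601
finger_force: 0.0
clock: 8.55
position: [0.4884, -0.3125, 0.1696]
tool_rot: [3.141, -0.001, -3.079]
force: [-0.2, 0.7, 0.1]
grip_width: 0.0599
finger_force: 0.0
t 8.55 at [ 0.4884 -0.3125  0.1696] rpy [ 3.141e+00 -1.000e-03 -3.079e+00] F [-0.2  0.7  0.1] w 0.0599 ff 0.0
shift mm (tool) [ 0.5 -2.5 88.6] turn [ 0.001 -0.001 -0.001]
top {'xyz': [0.4095, -0.2681, 0.0023], 'conf': 0.92}
top {'xyz': [0.5586, -0.3221, -0.001], 'conf': 0.87}
top {'xyz': [0.4856, -0.3179, -0.0001], 'conf': 0.46}
side {'xyz': [0.4909, -0.3131, -0.0009], 'conf': 0.86}
side {'xyz': [0.4104, -0.2666, -0.0001], 'conf': 0.85}
side {'xyz': [0.5614, -0.3166, 0.0015], 'conf': 0.73}
```

View pics/pre2.png

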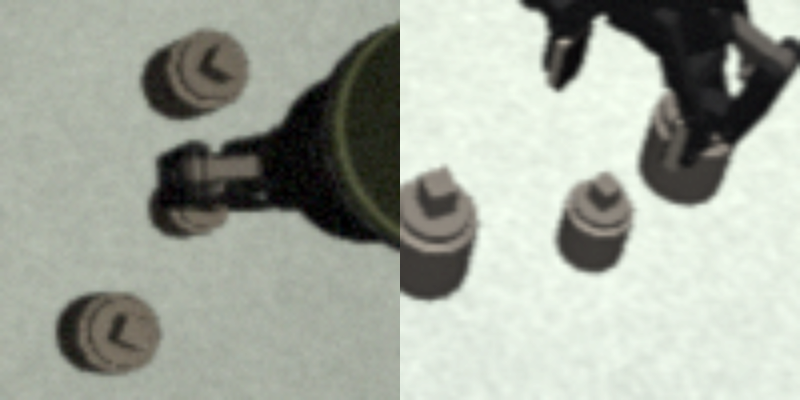

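The small cartridge at (595,225) in the side crop is below and between the fingers, clear of its neighbours. I descend and grip gently.

```bash
python3 -m jog '[[[0,-2,20,0,0,0,0.7],[0,0,25,0,0,0,0.7],[0,0,25,0,0,0,0.7],[0,0,18,0,0,0,0.7],[0,0,0,0,0,0,0.7]]]'
python3 -m jog '[[[0,0,0,0,0,0,0.7],[0,0,0,0,0,0,0.3],[0,0,0,0,0,0,0.2],[0,0,0,0,0,0,0.1],[0,0,0,0,0,0,0.1]]]' 30
python3 -m jog '[[[0,0,0,0,0,0,0],[0,0,0,0,0,0,0],[0,0,-15,0,0,0,0],[0,0,-30,0,0,0,0],[0,0,-40,0,0,0,0]]]'
python3 -m jog '[[[0,0,-40,0,0,0,0],[0,0,-15,0,0,0,0],[0,0,0,0,0,0,0]]]'
python3 - <<'E'
from h import *
goal([.5608,.1236,.22],3.205)
f=bot.grab_frame("side")
for d in bot.spot_point("cartridge",f): print(d)
E
```

```text
clock: 9.25
position: [0.4883, -0.3134, 0.0803]
tool_rot: [3.14, -0.002, -3.077]
force: [-0.8, -0.6, 0.2]
grip_width: 0.0597
finger_force: 0.0
clock: 9.75
position: [0.4892, -0.3149, 0.0832]
tool_rot: [-3.141, 0.002, -3.078]
force: [-2.2, 2.4, 9.0]
grip_width: 0.0334
finger_force: 29.0
clock: 10.25
position: [0.488, -0.3145, 0.1681]
tool_rot: [3.141, -0.001, -3.078]
force: [0.8, -0.5, -0.9]
grip_width: 0.0333
finger_force: 30.2
clock: 10.55
position: [0.4893, -0.3153, 0.2258]
tool_rot: [-3.139, 0.005, -3.079]
force: [-0.3, -1.0, -1.0]
grip_width: 0.0332
finger_force: 30.2
t 10.55 at [ 0.4893 -0.3153  0.2258] rpy [-3.139  0.005 -3.079] F [-0.3 -1.  -1. ] w 0.0332 ff 30.231889282003976
shift mm (tool) [-98.9 433.6   5. ] turn [-0.003  0.005 -0.   ]
{'xyz': [0.4933, -0.3146, 0.1415], 'conf': 0.97}
{'xyz': [0.5627, -0.3199, -0.0038], 'conf': 0.91}
{'xyz': [0.4141, -0.267, -0.0009], 'conf': 0.65}
```

```bash
python3 -m jog '[[[-4,18,0,0,0,0,0],[-8,36,0,0,0,0,0],[-8,36,0,0,0,0,0],[-8,36,0,0,0,0,0],[-8,36,0,0,0,0,0]]]'
python3 -m jog '[[[-8,36,0,0,0,0,0],[-8,36,0,0,0,0,0],[-8,36,0,0,0,0,0],[-8,36,0,0,0,0,0],[-8,36,0,0,0,0,0]]]'
python3 -m jog '[[[-8,36,0,0,0,0,0],[-8,34,0,0,0,0,0],[-6,18,0,0,0,0,0],[0,0,0,0,0,0,0],[0,0,0,0,0,0,0]]]'
python3 - <<'E'
from h import *
goal([.5608,.1236,.09],3.205)
o=[]
for n in("top","side"):
    f=bot.grab_frame(n)
    for q in("cartridge","parts_box"):
        for d in bot.spot_point(q,f): print(n,q,d)
    u,v=proj(f,[.56,.125,.12]); o.append(cv2.resize(f["img"][v-60:v+60,u-60:u+60,::-1],(400,400)))
cv2.imwrite("pics/pre3.png",cv2.convertScaleAbs(np.hstack(o),alpha=1.4))
E
```

```text
clock: 11.15
position: [0.5138, -0.1493, 0.2211]
tool_rot: [3.141, -0.002, -3.079]
force: [0.3, -0.6, -0.9]
grip_width: 0.0331
finger_force: 30.2
clock: 11.65
position: [0.5424, 0.0328, 0.221]
tool_rot: [-3.141, -0.002, -3.078]
force: [0.9, 0.0, -0.4]
grip_width: 0.0335
finger_force: 30.2
clock: 12.15
position: [0.5589, 0.1197, 0.2212]
tool_rot: [-3.141, -0.001, -3.079]
force: [-0.2, -0.9, -0.1]
grip_width: 0.0336
finger_force: 30.2
t 12.15 at [0.5589 0.1197 0.2212] rpy [-3.141e+00 -1.000e-03 -3.079e+00] F [-0.2 -0.9 -0.1] w 0.0336 ff 30.207496875082143
shift mm (tool) [ -2.3   3.8 131.2] turn [-0.001 -0.001 -0.   ]
top cartridge {'xyz': [0.4131, -0.2716, -0.0046], 'conf': 0.79}
top cartridge {'xyz': [0.5582, -0.3227, -0.0007], 'conf': 0.58}
side cartridge {'xyz': [0.4125, -0.2652, -0.0022], 'conf': 0.78}
side cartridge {'xyz': [0.5626, -0.3209, 0.0029], 'conf': 0.74}
side cartridge {'xyz': [0.5599, 0.1191, 0.1375], 'conf': 0.45}
side parts_box {'xyz': [0.5587, 0.1583, -0.0045], 'conf': 0.68}
side parts_box {'xyz': [0.3296, 0.3536, 0.0039], 'conf': 0.67}
```

View pics/pre3.png

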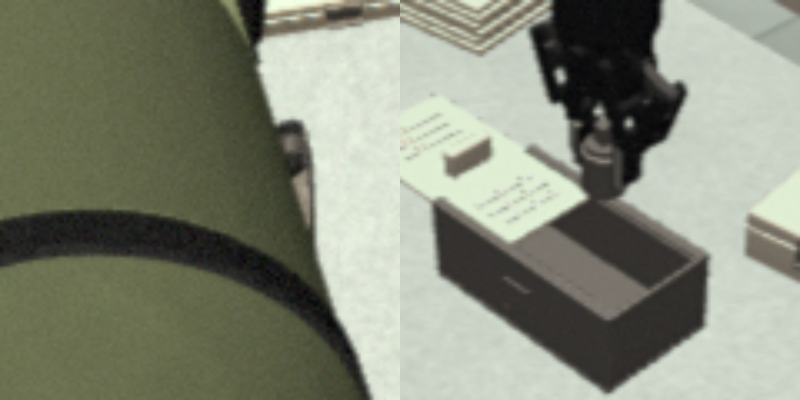

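The cartridge is held upright at (602,165) over the open box, whose floor shows at (600,265). I lower it, checking force.

```bash
python3 -m jog '[[[-2,2,15,0,0,0,0],[0,0,30,0,0,0,0],[0,0,30,0,0,0,0],[0,0,25,0,0,0,0],[0,0,15,0,0,0,0]]]'
python3 -m jog '[[[0,0,8,0,0,0,0],[0,0,5,0,0,0,0],[0,0,3,0,0,0,0],[0,0,0,0,0,0,0],[0,0,0,0,0,0,0]]]'
python3 -c "
from h import *; goal([.5608,.122,.087],3.205)"
```

```text
clock: 12.95
position: [0.5602, 0.1224, 0.1043]
tool_rot: [-3.141, -0.002, -3.078]
force: [-0.8, 0.5, -0.4]
grip_width: 0.0331
finger_force: 30.2
clock: 13.45
position: [0.5614, 0.1228, 0.0916]
tool_rot: [3.141, 0.001, -3.078]
force: [0.2, 0.0, -0.2]
grip_width: 0.033
finger_force: 30.2
t 13.45 at [0.5614 0.1228 0.0916] rpy [ 3.141e+00  1.000e-03 -3.078e+00] F [ 0.2  0.  -0.2] w 0.033 ff 30.20206690969644
shift mm (tool) [ 0.7 -0.7  4.6] turn [ 0.     0.001 -0.   ]
```

```bash
python3 -m jog '[[[0,0,2,0,0,0,0],[0,0,0,0,0,0,0],[0,0,1,0,0,0,0],[0,0,0,0,0,0,0]]]'
python3 -m jog '[[[0,0,1,0,0,0,0],[0,0,0,0,0,0,0],[0,0,0,0,0,0,0]]]'
```

```text
clock: 13.85
position: [0.5611, 0.1227, 0.0879]
tool_rot: [-3.142, -0.0, -3.078]
force: [0.3, 0.5, -0.6]
grip_width: 0.0335
finger_force: 30.2
clock: 14.15
position: [0.5612, 0.1227, 0.0873]
tool_rot: [3.142, 0.0, -3.078]
force: [-1.1, -0.9, 8.3]
grip_width: 0.0337
finger_force: 31.0
```

Contact with the floor (8 N). I release and rise.

```bash
python3 -m jog '[[[0,0,0,0,0,0,0.45],[0,0,0,0,0,0,0.52],[0,0,0,0,0,0,0.55],[0,0,0,0,0,0,0.55],[0,0,-5,0,0,0,0.55]]]'
python3 -m jog '[[[0,0,-20,0,0,0,0.55],[0,0,-30,0,0,0,0.55],[0,0,-35,0,0,0,0.55],[0,0,-30,0,0,0,0.55],[0,0,-10,0,0,0,0.55]]]'
python3 - <<'E'
from h import *
goal([.5515,.2765,.21],3.205)
o=[]
for n in("top","side"):
    f=bot.grab_frame(n)
    for q in("cartridge","cover_grip"):
        for d in bot.spot_point(q,f): print(n,q,d)
    u,v=proj(f,[.56,.16,.05]); o.append(cv2.resize(f["img"][v-60:v+60,u-60:u+60,::-1],(400,400)))
cv2.imwrite("pics/placed.png",cv2.convertScaleAbs(np.hstack(o),alpha=1.4))
E
```

```text
clock: 14.65
position: [0.5608, 0.1226, 0.0916]
tool_rot: [-3.141, -0.001, -3.078]
force: [-0.2, 0.1, -0.1]
grip_width: 0.0473
finger_force: 0.0
clock: 15.15
position: [0.562, 0.1228, 0.2202]
tool_rot: [3.141, 0.004, -3.079]
force: [0.1, 0.4, -1.2]
grip_width: 0.0471
finger_force: 0.0
t 15.15 at [0.562  0.1228 0.2202] rpy [ 3.141  0.004 -3.079] F [ 0.1  0.4 -1.2] w 0.0471 ff 0.0
shift mm (tool) [  0.8 154.   10.4] turn [ 0.001  0.004 -0.   ]
top cartridge {'xyz': [0.5618, -0.3232, 0.0043], 'conf': 0.8}
top cartridge {'xyz': [0.4137, -0.2662, 0.0015], 'conf': 0.66}
side cartridge {'xyz': [0.5599, -0.3161, -0.003], 'conf': 0.78}
side cartridge {'xyz': [0.4112, -0.2651, -0.0022], 'conf': 0.55}
side cartridge {'xyz': [0.5624, 0.1242, 0.0042], 'conf': 0.46}
side cover_grip {'xyz': [0.5493, 0.2803, 0.0957], 'conf': 0.73}
side cover_grip {'xyz': [0.3233, 0.3541, 0.0917], 'conf': 0.63}
```

View pics/placed.png

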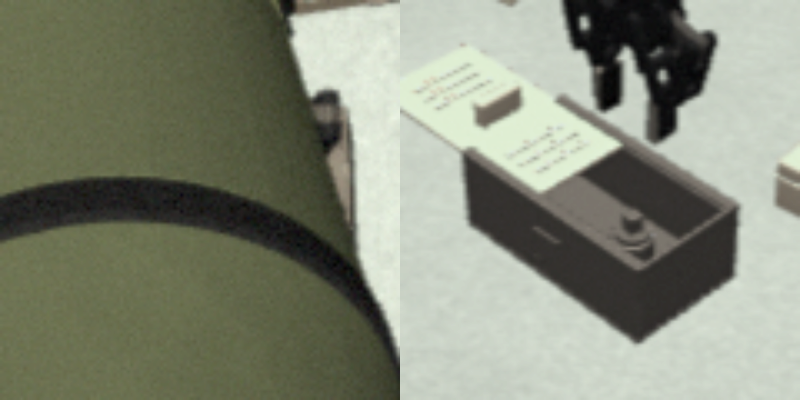

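The cartridge stands upright inside the box at (633,232). Now I go back to the cover grip.

```bash
python3 -m jog '[[[0,20,0,0,0,0,0.55],[0,35,0,0,0,0,0.55],[0,40,0,0,0,0,0.55],[0,40,0,0,0,0,0.55],[0,19,0,0,0,0,0.55]]]'
python3 -m jog '[[[0,0,15,0,0,0,0.55],[0,0,25,0,0,0,0.55],[0,0,20,0,0,0,0.55],[0,0,5,0,0,0,0.55],[0,0,0,0,0,0,0.55]]]'
python3 -m jog '[[[0,0,0,0,0,0,0.1],[0,0,0,0,0,0,0],[0,0,0,0,0,0,0],[0,0,0,0,0,0,0],[0,0,0,0,0,0,0]]]' 40
python3 -c "
from h import *; goal([.5585,.1605,.156],3.205)"
```

```text
clock: 15.95
position: [0.55, 0.2801, 0.2156]
tool_rot: [3.141, -0.002, -3.075]
force: [-0.1, 0.1, -0.1]
grip_width: 0.0469
finger_force: 0.0
clock: 16.45
position: [0.5512, 0.2753, 0.1508]
tool_rot: [-3.14, -0.002, -3.079]
force: [-0.4, -0.5, 0.1]
grip_width: 0.0469
finger_force: 0.0
clock: 16.95
position: [0.5518, 0.2765, 0.1529]
tool_rot: [3.141, 0.001, -3.078]
force: [-1.4, -1.2, 5.9]
grip_width: 0.0106
finger_force: 42.9
t 16.95 at [0.5518 0.2765 0.1529] rpy [ 3.141e+00  1.000e-03 -3.078e+00] F [-1.4 -1.2  5.9] w 0.0106 ff 42.93928384780884
shift mm (tool) [   0.6 -116.2   -3.2] turn [ 0.001  0.001 -0.   ]
```

```bash
python3 -m jog '[[[0,-5,-1,0,0,0,0],[0,-15,0,0,0,0,0],[0,-18,0,0,0,0,0],[0,-18,0,0,0,0,0],[0,-18,0,0,0,0,0]]]'
python3 -m jog '[[[0,-18,0,0,0,0,0],[0,-12,0,0,0,0,0],[0,-5,0,0,0,0,0],[0,-2,0,0,0,0,0],[0,0,0,0,0,0,0]]]'
python3 -m jog '[[[0,-2,0,0,0,0,0],[0,-1,0,0,0,0,0],[0,0,0,0,0,0,0]]]'
```

```text
clock: 17.45
position: [0.5565, 0.2021, 0.1531]
tool_rot: [3.141, 0.001, -3.078]
force: [6.6, 2.7, -10.8]
grip_width: 0.0109
finger_force: 40.7
clock: 17.95
position: [0.559, 0.1648, 0.153]
tool_rot: [-3.141, 0.001, -3.079]
force: [5.7, -1.0, -9.7]
grip_width: 0.0111
finger_force: 40.9
clock: 18.25
position: [0.5591, 0.1624, 0.153]
tool_rot: [3.141, 0.001, -3.079]
force: [6.7, 1.0, -9.8]
grip_width: 0.0113
finger_force: 40.8
```

```bash
python3 -m jog '[[[0,-1.5,0,0,0,0,0],[0,0,0,0,0,0,0]]]'
python3 -m jog '[[[0,-1.5,0,0,0,0,0],[0,0,0,0,0,0,0]]]'
python3 -m jog '[[[0,-1,0,0,0,0,0],[0,0,0,0,0,0,0]]]'
```

```text
clock: 18.45
position: [0.5592, 0.1609, 0.153]
tool_rot: [3.141, 0.001, -3.078]
force: [5.4, 0.4, -9.6]
grip_width: 0.0111
finger_force: 40.8
clock: 18.65
position: [0.5593, 0.1602, 0.1531]
tool_rot: [3.14, 0.002, -3.078]
force: [6.1, 5.3, -11.2]
grip_width: 0.011
finger_force: 40.7
clock: 18.85
position: [0.5592, 0.1601, 0.153]
tool_rot: [3.139, 0.002, -3.077]
force: [5.2, 9.9, -12.9]
grip_width: 0.0107
finger_force: 40.5
```

The cover has reached its stop: y force is rising and position stays at 0.160. I release and retreat.

```bash
python3 -m jog '[[[0,2,0,0,0,0,0.5],[0,0,0,0,0,0,0.5],[0,0,0,0,0,0,0.5],[0,0,-15,0,0,0,0.5],[0,0,-30,0,0,0,0.5]]]'
python3 -m jog '[[[0,0,-40,0,0,0,0.5],[0,-30,-30,0,0,0,0.5],[0,-45,0,0,0,0,0.5],[0,-45,0,0,0,0,0.5],[0,-45,0,0,0,0,0.5]]]'
python3 -m jog '[[[0,-45,0,0,0,0,0.5],[0,-45,0,0,0,0,0.5],[0,-30,0,0,0,0,0.5],[0,0,0,0,0,0,0.5],[0,0,0,0,0,0,0.5]]]'
python3 - <<'E'
from h import *
o=[]
for n in("top","side"):
    f=bot.grab_frame(n)
    for d in bot.spot_point("cover_grip",f): print(n,d)
    u,v=proj(f,[.56,.16,.05]); o.append(cv2.resize(f["img"][v-60:v+60,u-60:u+60,::-1],(400,400)))
cv2.imwrite("pics/end.png",cv2.convertScaleAbs(np.hstack(o),alpha=1.4))
E
```

```text
clock: 19.35
position: [0.5579, 0.1601, 0.1977]
tool_rot: [-3.141, -0.003, -3.079]
force: [0.1, -0.7, 1.1]
grip_width: 0.0428
finger_force: 0.0
clock: 19.85
position: [0.569, -0.0059, 0.2696]
tool_rot: [-3.141, 0.002, -3.078]
force: [0.5, 0.0, -0.3]
grip_width: 0.0432
finger_force: 0.0
clock: 20.35
position: [0.5765, -0.1243, 0.2688]
tool_rot: [3.142, 0.001, -3.08]
force: [0.2, 1.3, -0.9]
grip_width: 0.043
finger_force: 0.0
top {'xyz': [0.3211, 0.3553, 0.093], 'conf': 0.72}
top {'xyz': [0.5595, 0.1623, 0.0959], 'conf': 0.64}
side {'xyz': [0.3235, 0.3546, 0.0934], 'conf': 0.61}
side {'xyz': [0.5563, 0.1632, 0.0946], 'conf': 0.58}
```

View pics/end.png

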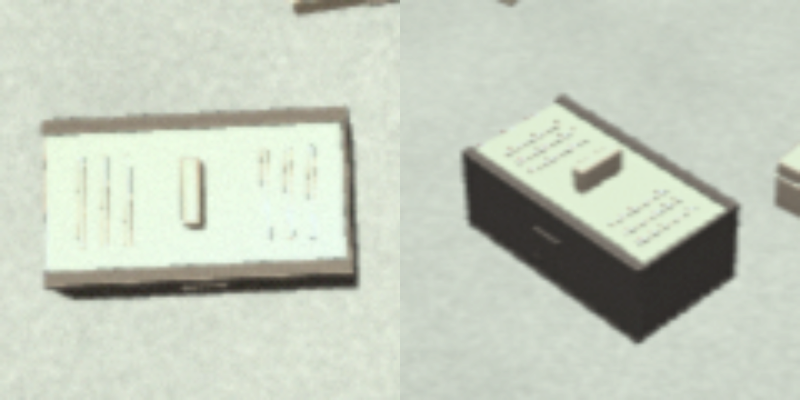

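The cover sits fully shut with no overhang; its grip is at (192,192) in the top crop. The arm is clear of everything.

```bash
python3 -c "
from workcell import bot; print(bot.job_done())"
```

```text
the job is handed in; nothing more can be done
None
```

The smallest cartridge was set upright on the floor of the right-hand parts box (seen upright before closing), the cover was pushed shut to its stop, the gripper let go, and the job was handed in at about 20 s; no verdict was returned.

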